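Replace the broken knob on a table radio and hold it pressed

TASK

The knob of the table radio has snapped: first put both broken halves lying on top of the radio into the waste bin. Then fit the new knob on the D-shaped shaft, turned so that its flat matches the shaft's flat, push it fully home, press knob and shaft together down close to the stop and keep pressing: finish while still holding the knob pressed down. Leave everything else on the desk where it is.

Things in the scene. Friction and masses are not known exactly. Their poses are not given: they have to be found in the camera images.
- radio: Fixed table radio, wooden box 150 (x) by 280 (y) by 80 mm high with a flat aluminium top. Origin: centre of its underside; z up. The bare brass D-shaft stands up out of the top at (0, -85 mm) in this frame, 21 mm tall when not pressed; the broken halves lie on the rest of the top.
- shaft_tip (a point): Centre of the upright brass D-shaft's top end, on its axis. Shaft 12 mm in diameter with one flat 3 mm from the axis; the top 2 mm taper in by 1.5 mm all round. z up; +x points from the axis squarely out through the flat. Starting angle varies; it turns stiffly (0.05 N m of friction) and sinks on a spring when pressed.
- plunger (a joint): How far the shaft is pressed down into the radio (m): 0 at rest, 0.006 at the hard stop. The spring starts to give at 4 N and takes 10 N at the stop; it comes back up when let go.
- knob: New black plastic knob standing on the desk, bore down. Origin: centre of its underside; z up. Round skirt 44 mm across, 16 mm high; on it an upright grip bar 14 mm wide (y), with parallel sides from x = -18 to +16 mm, then a pointed nose to +24 mm; bar top 34 mm above the underside, a fine white line on the nose end. 30 to 65 g.
- knob_bore (a point): Centre of the blind end of the D-bore in the knob's underside, on the knob's axis, 13 mm above the underside; axes as knob. The bore is 13.5 mm in diameter with its flat 3.75 mm from the axis on the +x side (below the nose). Fully home, the shaft's tip meets this point.
- half_a: One half of the broken black knob, a half disc lying flat on the radio's top, 16 mm high, 20 mm wide (x) by 40 mm long (y); its flat broken face is at x = -10 mm, the crown of the round side at x = +10 mm. Origin: centre of the underside of these 20 x 40 mm; z up. 14 to 28 g.
- half_b: The other half of the broken knob, same shape, size and axes as half_a.
- bin: Waste bin standing loose on the desk: open square grey box 130 x 130 mm, 100 mm high, walls 4 mm. Origin: centre of its underside; z up. It may stand on either side of the radio, the new knob on the other side.
- mug: White mug, 80 mm across, 95 high. Origin: centre of the underside. A bystander: leave it alone.
- stapler: Stapler, 50 x 150 mm, 46 high. Origin: centre of the underside. A bystander: leave it alone.
- tape: Roll of clear tape lying flat, 68 mm across, 19 high. Origin: centre of the underside. A bystander: leave it alone.
- eraser: White eraser, 22 x 50 x 13 mm. Origin: centre of the underside. A bystander: leave it alone.
- vase: Terracotta bottle vase, 70 mm across, 130 high. Origin: centre of the underside. A bystander: leave it alone.
- pencup: Wooden pen cup, 76 mm across, 100 high, with pens up to 165 mm high. Origin: centre of the underside. A bystander: leave it alone.
- notebook: Notebook, 105 x 148 x 15 mm. Origin: centre of the underside. A bystander: leave it alone.

How it is judged:
By the outcome, as a careful person would: the job done as asked, in the order asked, and still so for the second after the job is handed in, while the arm keeps its last pose, push and grip.
It also fails if it takes over 64 s, if anything falls off the work surface, if the arm or the gripper's body presses on something with over 40 N, if the wrist force passes 120 N, or if a joint passes its speed limit or range.

ROBOT

A 6-joint arm with a two-finger parallel gripper is mounted at the origin on the work surface. World frame = base frame: x ahead of the robot, y to its left, z up, the work surface at z = 0. Lengths are in mm, angles in rad, forces in N, time in s.
With the tool pointing down it reaches from about 425 to 925 mm from the base axis. Payload 12.5 kg.
Tool frame: the origin (TCP) lies on the centre line of the jaws, within the pads' length; the fingertips stand tip_extent ahead of it and the grasp point (between the pads) lies 11 mm behind it (tip_extent is the distance from the TCP to the fingertips, in mm); z points along the fingers, y is the line along which they close (so a half turn about z gives the same grasp; the last joint's range is limited). The gripper opens to 85 mm and grips with 20 to 120 N. Pads are 22 mm wide; open, the fingers measure 114 mm over their backs; the gripper's body (76 mm by 85 mm) begins 54 mm behind the grasp point. The pads swing forward as they close: fully open they stand 13 mm farther back than shut.
Start: joints at [-1.314, 0.491, 1.559, -0, 1.092, -0.106], TCP at [221.831, -584.324, 239.327] pointing down, gripper open.
Joint ranges: [-3.1, 3.1], [-0.84, 2.19], [0.05, 2.79], [-1.13, 4.28], [0.06, 2.93], [-2.69, 2.69]. Speed limits (rad/s): [2.22, 2.22, 2.79, 3.14, 3.14, 3.14].

INTERFACE

Orientations are given as a rotation vector (axis times angle).
In Python, from plant import observe, read_camera, sign_off, tip_extent gives the robot as it stands.
- The arm moves only by the tool step_arm, never from a script. Its argument "deltas" is a list of rows, each an object of numbers: "x", "y", "z": the shift along the tool's x, y, z in cm; "roll": the turn about the tool's z in degrees. In form: [{"x": .., "y": .., "z": .., "roll": ..}, ...]. A call has exactly 8 rows; each row shifts and turns the commanded pose from where the row before left it, along the tool's axes as they then stand; what a row does not reach is not made up. A row lasts 1/8 s, in which the tool goes at most 62.5 mm and 10.7 degrees, less where a joint would pass 70% of its speed; a pose out of reach is approached as far as the arm can. A call is refused whole if a number of a shift passes 6.25 or a number of a turn 10.7, either way. A call with a gripper value outside its range is refused whole. "fingers" is the finger opening in cm, from 0 to 8.54, set as the call begins (left out, the last holds). The fingers move at their own pace and stop on an object; "grip_force" is the grip in N (left out, the last holds). Time passes only in rows, so rows that do not move let the fingers close, or fill a call up. It gives the time, the measured TCP pose, the force, the opening and the grip force at its end, in the units of the state.
- observe(): the state, without advancing time (a new reading comes with each control period).
- read_camera(name): name is "scene" or "top" or "wrist"; returns a dict with "color" (400x640x3 uint8, red, green, blue), "camera_matrix" (3x3 intrinsics, pixels), "k1" (the pictures are not rectified: a ray, as slopes to the right and down, at radius r is drawn at 1 + k1 r^2 times it, then the intrinsics apply), "xyz" and "orientation" of the camera in the world. Camera axes: x right, y up, looking along -z (the intrinsics and any distortion apply to the point x, -y, -z); pixel columns grow to the right and rows downward; lengths in mm; the calibration is good to about 2 mm. A picture is of the moment at which its call begins. There is no depth.
- sign_off(): hands the job in; it is judged then, once.
The state is a dict: "t": time; "joint_pos": joint angles; "joint_velocities": joint speeds; "joint_torque": joint torques, N m; "ee_pos": TCP position; "tool_rot": TCP orientation; "contact_force": force on the tool from outside, world axes, zero at the start; "moment": the same for the moment, N m; "finger_gap": opening from 0.0 (shut) to 1.0 (fully open); "finger_force": force on a finger pad.
Only numpy, scipy, OpenCV 4.12 (cv2) and the standard library are available. Lean on these libraries where they do the work, as an engineer would, in place of code of your own. Each camera call takes 0.05 s, during which the arm holds its last target. There are 200 camera calls.

## Working session

There is one attempt and no reset: what is moved stays moved. The work goes in short steps, Python scripts to look and compute and a tool call to move; the robot and the scene stay as the last step left them, time stands still between calls to the robot, and variables do not carry over. Pictures are saved under pics/ and viewed, at most 13 in all, crops included, and the job is handed in when it is done.

Besides the shell and the picture viewer there is one more tool, called after "Request:" as a command line: name --argument value ..., lists and objects as JSON in quotes. step_arm: Moves the arm, as the interface text tells. Its arguments: {"type":"object","properties":{"deltas":{"type":"array"},"fingers":{"type":"number"},"grip_force":{"type":"number"}},"required":["deltas"]}

```bash
mkdir -p pics; ls
python3 - <<'E'
from plant import *
import cv2
print(observe(), tip_extent)
for n in ["top","scene"]:
    c=read_camera(n)
    cv2.imwrite(f"pics/{n}0.png",c["color"][:,:,::-1])
    print(n,c["camera_matrix"],c["k1"],c["xyz"],c["orientation"])
E
```

```text
pics
{'t': 0.0, 'joint_pos': array([-1.31363253e+00,  4.91550137e-01,  1.55945702e+00, -2.13448789e-05,
        1.09171536e+00, -1.05593615e-01]), 'joint_velocities': array([ 0.0019024 ,  0.0004276 ,  0.00036424,  0.00185805, -0.00023433,
        0.00098144]), 'joint_torque': array([-1.16250732e-03, -6.18456388e+01, -2.61595470e+01, -1.67581011e-04,
        4.03119469e-03,  2.43719541e-05]), 'ee_pos': array([ 221.74651752, -584.09965133,  238.73098547]), 'tool_rot': array([-3.08894822e+00, -5.66511060e-01,  1.63974738e-04]), 'contact_force': array([ 0.8170436 ,  0.12250128, -0.07816625]), 'moment': array([-0.02137358, -0.00683297, -0.03197302]), 'finger_force': 0.0, 'finger_gap': 0.9992718886585633} 8.0
top [[485.94878276   0.         319.89683474]
 [  0.         485.94878276 199.12045954]
 [  0.           0.           1.        ]] 0.028194967446425124 [ 312.42189498   -6.36922819 1591.26393847] [ 0.155661   -0.13646217 -1.59619245]
scene [[517.96561438   0.         323.1492035 ]
 [  0.         517.96561438 202.66865931]
 [  0.           0.           1.        ]] -0.026650394362405 [1285.23310548  974.51325502  944.13997093] [0.39405394 1.18480602 2.28856036]
```

View pics/top0.png

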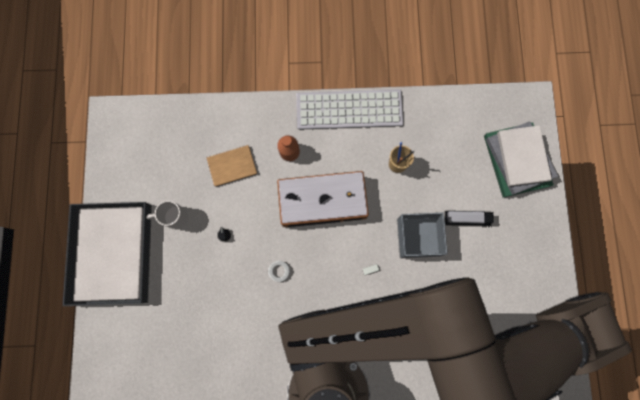

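View pics/scene0.png

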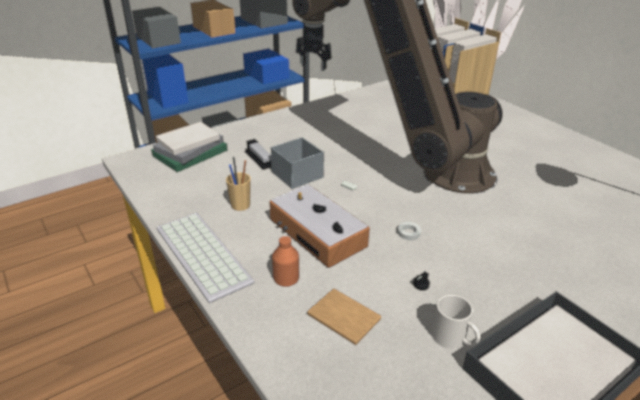

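The top view shows the radio at (322,199), with the shaft at (349,194) and the halves at (293,197) and (324,199). The new knob is at (224,235) and the bin at (422,236). The scene view agrees, so next I'll get coarse positions.

```bash
cat > h.py <<'E'
import numpy as np, cv2
from plant import *
from scipy.spatial.transform import Rotation as R
def ray(c,uv):
    K=c["camera_matrix"]; d=(np.atleast_2d(uv).astype(float)-K[:2,2])/[K[0,0],K[1,1]]
    s=d.copy()
    for _ in range(20): s=d/(1+c["k1"]*(s**2).sum(1,keepdims=True))
    v=np.c_[s[:,0],-s[:,1],-np.ones(len(s))]
    return R.from_rotvec(c["orientation"]).apply(v)
def plane(c,uv,z):
    v=ray(c,uv); o=np.array(c["xyz"]); return o+v*((z-o[2])/v[:,2])[:,None]
def proj(c,P):
    p=R.from_rotvec(c["orientation"]).inv().apply(np.atleast_2d(P)-c["xyz"])
    s=np.c_[p[:,0],-p[:,1]]/-p[:,2:]
    s=s*(1+c["k1"]*(s**2).sum(1,keepdims=True)); K=c["camera_matrix"]
    return s*[K[0,0],K[1,1]]+K[:2,2]
def blobs(m,amin=20):
    cs,_=cv2.findContours(m.astype(np.uint8),cv2.RETR_EXTERNAL,cv2.CHAIN_APPROX_NONE)
    return sorted([k[:,0,:] for k in cs if cv2.contourArea(k)>=amin],key=lambda k:-cv2.contourArea(k))
def yaw(o): # tool x-axis heading in world, deg
    x=R.from_rotvec(o["tool_rot"]).as_matrix(); return np.degrees(np.arctan2(x[1,0],x[0,0]))
def totool(o,d): return R.from_rotvec(o["tool_rot"]).inv().apply(d)
E
python3 - <<'E'
from h import *
np.set_printoptions(precision=1,suppress=True)
c=read_camera("top"); o=observe()
for n,uv,z in [("radio",(322,199),80),("shaft",(349,194),100),("ha",(293,197),96),("hb",(324,199),96),("knob",(224,235),20),("bintop",(422,236),100),("cor",[(276,178),(364,172),(368,216),(280,224)],80),("bincor",[(399,213),(445,213),(446,257),(399,257)],100),("pen",(403,155),130),("vase",(288,143),130)]:
    print(n,plane(c,uv,z))
print(R.from_rotvec(o["tool_rot"]).as_matrix(),yaw(o))
w=read_camera("wrist"); print(w["xyz"],w["camera_matrix"],w["k1"]); print("cam in tool",totool(o,np.array(w["xyz"])-o["ee_pos"]),(R.from_rotvec(o["tool_rot"]).inv()*R.from_rotvec(w["orientation"])).as_matrix())
E
```

```text
radio [[596.1   1.3  80. ]]
shaft [[605.5 -83.7 100. ]]
ha [[602.3  91.9  96. ]]
hb [[592.9  -5.1  96. ]]
knob [[498.5 323.6  20. ]]
bintop [[ 467.2 -301.7  100. ]]
cor [[ 668.9  146.1   80. ]
 [ 679.4 -135.4   80. ]
 [ 537.2 -141.4   80. ]
 [ 520.5  135.4   80. ]]
bincor [[ 540.6 -235.8  100. ]
 [ 536.2 -377.2  100. ]
 [ 401.3 -369.7  100. ]
 [ 405.3 -227.7  100. ]]
pen [[ 717.4 -254.2  130. ]]
vase [[768.2 102.  130. ]]
[[ 0.9  0.4 -0. ]
 [ 0.4 -0.9  0. ]
 [ 0.  -0.  -1. ]] 20.7885725812272
[ 296.5 -555.3  373.1] [[328.7   0.  317.8]
 [  0.  328.7 194.1]
 [  0.    0.    1. ]] -0.06186962433727969
cam in tool [  80.1   -0.6 -134.2] [[-0.   0.9  0.3]
 [ 1.   0.   0. ]
 [ 0.   0.3 -0.9]]
```

Request:
step_arm --deltas '[{"x": 4.4, "y": -3.2, "z": 0, "roll": 0}, {"x": 4.4, "y": -3.2, "z": 0, "roll": 0}, {"x": 4.4, "y": -3.2, "z": 0, "roll": 0}, {"x": 4.4, "y": -3.2, "z": 0, "roll": 0}, {"x": 4.4, "y": -3.2, "z": 0, "roll": 0}, {"x": 4.4, "y": -3.2, "z": 0, "roll": 0}, {"x": 4.4, "y": -3.2, "z": 0, "roll": 0}, {"x": 4.4, "y": -3.2, "z": 0, "roll": 0}]' --fingers 6

```text
t: 1.2
ee_pos: [460.8, -218.5, 239.4]
tool_rot: [3.09, 0.567, 0.0]
contact_force: [0.8, -0.1, -0.2]
finger_gap: 0.7
finger_force: 0.0
```

Request:
step_arm --deltas '[{"x": 4.4, "y": -3.2, "z": 0, "roll": 0}, {"x": 4.4, "y": -3.2, "z": 0, "roll": 0}, {"x": 4.4, "y": -3.2, "z": 0, "roll": 0}, {"x": 3.5, "y": -2.6, "z": 0, "roll": 0}, {"x": 2.5, "y": -2, "z": 0, "roll": 0}, {"x": 1, "y": -1, "z": 0, "roll": 10.4}, {"x": 0, "y": 0, "z": 0, "roll": 10.4}, {"x": 0, "y": 0, "z": 0, "roll": 0}]'

```text
t: 2.2
ee_pos: [594.9, -6.1, 239.1]
tool_rot: [3.142, 0.002, -0.001]
contact_force: [0.4, -0.3, -0.5]
finger_gap: 0.702
finger_force: 0.0
```

Run:
```python
from h import *
np.set_printoptions(precision=1,suppress=True)
c=read_camera("wrist"); o=observe(); print(o["t"],o["ee_pos"],yaw(o),o["joint_pos"],o["contact_force"])
cv2.imwrite("pics/w1.png",c["color"][:,:,::-1]); np.save("w1.npy",c,allow_pickle=True)
```

```text
2.25 [594.9  -6.3 239.2] 0.21855991147353768 [-0.1  0.4  1.6 -0.   1.1  1.4] [ 0.1  0.2 -0.1]
```

View pics/w1.png

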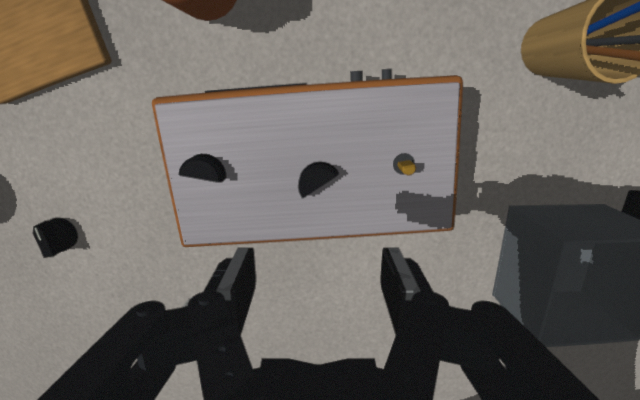

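The wrist view shows half 1 at (203,167), half 2 at (319,180), the shaft at (405,165), the knob at (55,237) and the bin at lower right. I'll measure the halves, radio and shaft from it.

Run:
```python
from h import *
np.set_printoptions(precision=1,suppress=True)
c=np.load("w1.npy",allow_pickle=True).item(); im=c["color"].astype(int); g=im.max(2)
print("g samples",g[167,203],g[180,319],g[172,234],g[205,420],g[160,260], im[165,408])
m=np.zeros_like(g,bool); m[95:240,165:455]=True
for k in blobs(m&(g<60),60):
    P=plane(c,k,92)[:,:2].astype(np.float32); r=cv2.minAreaRect(P); bp=cv2.boxPoints(r)
    M=cv2.moments(k); cen=plane(c,(M['m10']/M['m00'],M['m01']/M['m00']),92)[0]
    print("dark",k.mean(0),r,"areacent",cen)
# radio top corners
a=im; al=(a.min(2)>60)&(a.max(2)-a.min(2)<40)
print("corners",plane(c,[(155,101),(461,79),(454,229),(184,245)],80))
br=m&(a[:,:,0]-a[:,:,2]>40)
for k in blobs(br,5)[:3]: print("brass",k.min(0),k.max(0),plane(c,k.mean(0),98))
for p in [(55,237)]: print("knob",plane(c,p,20))
```

```text
g samples 32 32 97 68 141 [104  82  33]
dark [203.3 168.6] ((608.1043701171875, 95.84992218017578), (42.17024612426758, 22.95418357849121), 79.37498474121094) areacent [606.6  95.3  92. ]
dark [315.8 177.4] ((599.0391235351562, -2.585378646850586), (22.58724594116211, 40.276058197021484), 34.95814514160156) areacent [598.4  -3.9  92. ]
dark [401.4 161.4] ((612.0980224609375, -79.4237060546875), (13.129176139831543, 16.237993240356445), 42.456581115722656) areacent [614.5 -79.   92. ]
corners [[ 664.1  137.2   80. ]
 [ 682.3 -128.3   80. ]
 [ 542.2 -139.7   80. ]
 [ 524.5  128.6   80. ]]
brass [165  95] [256 102] [[667.4  82.8  98. ]]
brass [398 161] [415 174] [[609.1 -81.7  98. ]]
brass [165 159] [182 239] [[579.1 125.   98. ]]
knob [[502.4 320.3  20. ]]
```

Request:
step_arm --deltas '[{"x": 0.6, "y": -5.05, "z": 0, "roll": 0}, {"x": 0.6, "y": -5.05, "z": 0, "roll": 0}, {"x": 0, "y": 0, "z": 1.5, "roll": -10.2}, {"x": 0, "y": 0, "z": 1.5, "roll": -10.2}, {"x": 0, "y": 0, "z": 1.5, "roll": -10.2}, {"x": 0, "y": 0, "z": 1.5, "roll": -10.2}, {"x": 0, "y": 0, "z": 1.5, "roll": -10.2}, {"x": 0, "y": 0, "z": 1.5, "roll": -10.2}]' --fingers 5

```text
t: 3.25
ee_pos: [607.0, 94.4, 148.8]
tool_rot: [2.696, 1.612, -0.0]
contact_force: [-0.7, 0.4, 0.3]
finger_gap: 0.587
finger_force: 0.0
```

Request:
step_arm --deltas '[{"x": 0, "y": 0, "z": 0, "roll": -10.2}, {"x": 0, "y": 0, "z": 0, "roll": -9.6}, {"x": 0, "y": 0, "z": 0, "roll": 0}, {"x": 0, "y": 0, "z": 0, "roll": 0}, {"x": 0, "y": 0, "z": 0, "roll": 0}, {"x": 0, "y": 0, "z": 0, "roll": 0}, {"x": 0, "y": 0, "z": 0, "roll": 0}, {"x": 0, "y": 0, "z": 0, "roll": 0}]'

```text
t: 4.25
ee_pos: [607.0, 94.7, 149.3]
tool_rot: [2.389, 2.04, -0.0]
contact_force: [0.4, -0.1, 0.5]
finger_gap: 0.581
finger_force: 0.0
```

Run:
```python
from h import *
np.set_printoptions(precision=1,suppress=True)
c=read_camera("wrist"); o=observe(); print(o["t"],o["ee_pos"],yaw(o),o["finger_gap"])
cv2.imwrite("pics/w2.png",c["color"][:,:,::-1])
g=c["color"].max(2); m=(g<60)
for p in [(607,95,92),(599,-3,92)]: print("expected px",proj(c,p))
print("TCP px",proj(c,o["ee_pos"]+[0,0,-8]))
for k in blobs(m,150):
    if (k[:,1].max()<395): 
        r=cv2.minAreaRect(plane(c,k,90)[:,:2].astype(np.float32)); print(k.min(0),k.max(0),r)
```

```text
4.3 [607.   94.7 149.3] 80.98158601116589 0.5848334053792432
expected px [[318.4 220.4]]
expected px [[328.6 343.9]]
TCP px [[318.7 260.1]]
[302 181] [333 245] ((607.208740234375, 98.22380828857422), (43.53620147705078, 19.436458587646484), 78.99535369873047)
[471 142] [526 190] ((722.522216796875, 113.4251937866211), (15.639654159545898, 46.31064224243164), 52.21980667114258)
[588 170] [608 195] ((788.9664306640625, 90.88510131835938), (9.443255424499512, 24.217906951904297), 35.460540771484375)
```

View pics/w2.png

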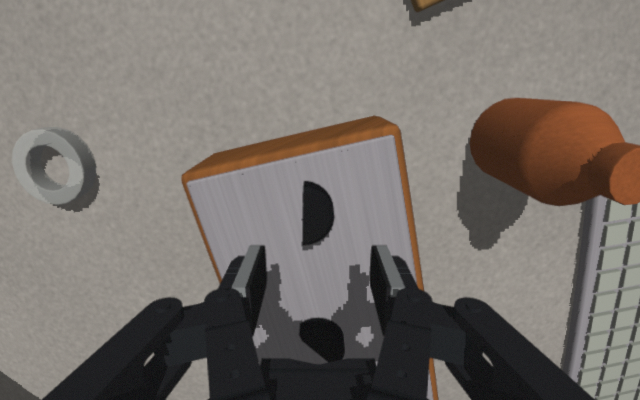

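The half sits at (318,213), square between the jaws. Now I'll descend and grip.

Request:
step_arm --deltas '[{"x": 0.25, "y": 0, "z": 1.5, "roll": 0}, {"x": 0, "y": 0, "z": 1.5, "roll": 0}, {"x": 0, "y": 0, "z": 1.2, "roll": 0}, {"x": 0, "y": 0, "z": 0.9, "roll": 0}, {"x": 0, "y": 0, "z": 0.5, "roll": 0}, {"x": 0, "y": 0, "z": 0.25, "roll": 0}, {"x": 0, "y": 0, "z": 0, "roll": 0}, {"x": 0, "y": 0, "z": 0, "roll": 0}]'

```text
t: 5.3
ee_pos: [607.5, 97.2, 91.1]
tool_rot: [2.389, 2.04, 0.001]
contact_force: [-0.4, 0.1, -0.4]
finger_gap: 0.59
finger_force: 0.0
```

Request:
step_arm --deltas '[{"x": 0, "y": 0, "z": 0, "roll": 0}, {"x": 0, "y": 0, "z": 0, "roll": 0}, {"x": 0, "y": 0, "z": 0, "roll": 0}, {"x": 0, "y": 0, "z": 0, "roll": 0}, {"x": 0, "y": 0, "z": 0, "roll": 0}, {"x": 0, "y": 0, "z": 0, "roll": 0}, {"x": 0, "y": 0, "z": -1, "roll": 0}, {"x": 0, "y": 0, "z": -3, "roll": 0}]' --fingers 0.5 --grip_force 25

```text
t: 6.3
ee_pos: [606.8, 97.1, 130.3]
tool_rot: [-2.388, -2.039, 0.004]
contact_force: [1.1, -0.5, 0.3]
finger_gap: 0.217
finger_force: 24.5
```

Request:
step_arm --deltas '[{"x": -4, "y": -0.7, "z": -3, "roll": 0}, {"x": -5.5, "y": -0.9, "z": 0, "roll": 0}, {"x": -5.5, "y": -0.9, "z": 0, "roll": 0}, {"x": -5.5, "y": -1, "z": 0, "roll": 0}, {"x": -5.5, "y": -1, "z": 0, "roll": 0}, {"x": -5.5, "y": -1, "z": 0, "roll": 0}, {"x": -5.5, "y": -0.9, "z": 0, "roll": 0}, {"x": -4.6, "y": -0.8, "z": 0, "roll": 0}]'

```text
t: 7.3
ee_pos: [470.3, -304.4, 161.3]
tool_rot: [2.389, 2.039, 0.0]
contact_force: [0.3, 0.4, 0.7]
finger_gap: 0.224
finger_force: 24.5
```

Request:
step_arm --deltas '[{"x": 0, "y": 0, "z": 0, "roll": 0}, {"x": 0, "y": 0, "z": 1.5, "roll": 0}, {"x": 0, "y": 0, "z": 2, "roll": 0}, {"x": 0, "y": 0, "z": 2, "roll": 0}, {"x": 0, "y": 0, "z": 1, "roll": 0}, {"x": 0, "y": 0, "z": 0.5, "roll": 0}, {"x": 0, "y": 0, "z": 0, "roll": 0}, {"x": 0, "y": 0, "z": 0, "roll": 0}]'

```text
t: 8.3
ee_pos: [471.3, -302.4, 91.3]
tool_rot: [2.388, 2.04, 0.0]
contact_force: [0.7, -0.8, -0.8]
finger_gap: 0.221
finger_force: 24.5
```

Request:
step_arm --deltas '[{"x": 0, "y": 0, "z": 0, "roll": 0}, {"x": 0, "y": 0, "z": 0, "roll": 0}, {"x": 0, "y": 0, "z": 0, "roll": 0}, {"x": 0, "y": 0, "z": -1, "roll": 0}, {"x": 0, "y": 0, "z": -2, "roll": 0}, {"x": 0, "y": 0, "z": -3, "roll": 0}, {"x": 0, "y": 0, "z": -3, "roll": 0}, {"x": 0, "y": 0, "z": 0, "roll": 0}]' --fingers 5

```text
t: 9.3
ee_pos: [471.8, -302.9, 183.4]
tool_rot: [2.386, 2.037, 0.001]
contact_force: [0.7, 0.0, -1.3]
finger_gap: 0.588
finger_force: 0.0
```

Run:
```python
from h import *
np.set_printoptions(precision=1,suppress=True)
c=read_camera("wrist"); t=read_camera("top"); o=observe(); print(o["t"],o["ee_pos"],yaw(o),o["finger_gap"],o["joint_pos"])
A=c["color"]; B=cv2.resize(t["color"][150:300,200:480],None,fx=2.2,fy=2.2)
B=cv2.copyMakeBorder(B[:200],0,0,0,max(0,640-B.shape[1]),0)[:, :640]
cv2.imwrite("pics/w3.png",np.vstack([A,B])[:,:,::-1])
# bin rim in wrist
print(proj(t,[(607,97,92),(599,-3,92)]))
```

```text
9.4 [ 471.  -302.3  181. ] 80.98856653924561 0.5880913271686116 [-0.7  0.5  1.8 -0.   0.9 -0.5]
[[291.4 195.8]
 [323.3 197.3]]
```

View pics/w3.png

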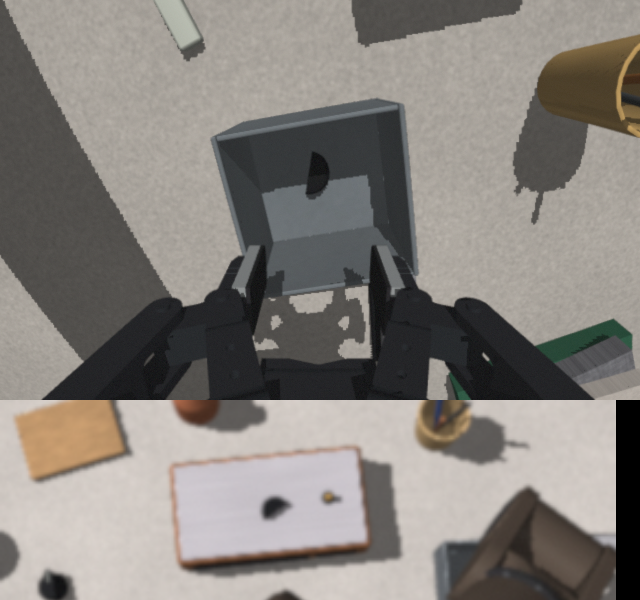

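Half 1 is in the bin, seen at (317,172). Next is half 2.

Request:
step_arm --deltas '[{"x": 4, "y": 1, "z": 0, "roll": 0}, {"x": 5.6, "y": 1.4, "z": 0, "roll": 0}, {"x": 5.6, "y": 1.4, "z": 0, "roll": 0}, {"x": 5.6, "y": 1.4, "z": 0, "roll": 0}, {"x": 5.6, "y": 1.4, "z": 0, "roll": 0}, {"x": 5.2, "y": 1.3, "z": 0, "roll": 0}, {"x": 0, "y": 0, "z": 1, "roll": -8.8}, {"x": 0, "y": 0, "z": 1, "roll": -8.8}]'

```text
t: 10.4
ee_pos: [598.3, -1.7, 159.3]
tool_rot: [-2.04, -2.387, 0.002]
contact_force: [-0.6, -0.3, -0.2]
finger_gap: 0.583
finger_force: 0.0
```

Request:
step_arm --deltas '[{"x": 0, "y": 0, "z": 1, "roll": -8.8}, {"x": 0, "y": 0, "z": 0.5, "roll": -8.8}, {"x": 0, "y": 0, "z": 0, "roll": -8.8}, {"x": 0, "y": 0, "z": 0, "roll": 0}, {"x": 0, "y": 0, "z": 0, "roll": 0}, {"x": 0, "y": 0, "z": 0, "roll": 0}, {"x": 0, "y": 0, "z": 0, "roll": 0}, {"x": 0, "y": 0, "z": 0, "roll": 0}]'

```text
t: 11.4
ee_pos: [598.7, -2.7, 145.8]
tool_rot: [1.452, 2.786, -0.0]
contact_force: [-0.4, -0.3, 0.1]
finger_gap: 0.587
finger_force: 0.0
```

Run:
```python
from h import *
np.set_printoptions(precision=1,suppress=True)
c=read_camera("wrist"); o=observe(); print(o["t"],o["ee_pos"],yaw(o))
g=c["color"].max(2)
print(proj(c,(598.5,-2.5,92)))
for k in blobs(g<60,150):
    if (k[:,1].max()<300): 
        r=cv2.minAreaRect(plane(c,k,90)[:,:2].astype(np.float32)); print(k.min(0),k.max(0),r, "tool off",totool(o,[r[0][0]-o["ee_pos"][0],r[0][1]-o["ee_pos"][1],0]))
```

```text
11.45 [598.6  -2.7 145.8] 124.9651071727796
[[317.7 222.8]]
[302 186] [333 251] ((597.7525024414062, -1.5844497680664062), (19.50298309326172, 43.897674560546875), 34.02957534790039) tool off [ 1.4 -0.1 -0. ]
[512 182] [568 252] ((720.0512084960938, 84.64338684082031), (31.72297477722168, 58.45457458496094), 81.68470001220703) tool off [  2.  149.5   0. ]
[580   0] [639  71] ((673.7083740234375, 186.76220703125), (45.10639572143555, 24.262271881103516), 15.41700553894043) tool off [112.2 170.1  -0. ]
```

Request:
step_arm --deltas '[{"x": 0, "y": 0, "z": 1.5, "roll": 0}, {"x": 0, "y": 0, "z": 1.5, "roll": 0}, {"x": 0, "y": 0, "z": 1.2, "roll": 0}, {"x": 0, "y": 0, "z": 0.7, "roll": 0}, {"x": 0, "y": 0, "z": 0.4, "roll": 0}, {"x": 0, "y": 0, "z": 0.2, "roll": 0}, {"x": 0, "y": 0, "z": 0, "roll": 0}, {"x": 0, "y": 0, "z": 0, "roll": 0}]'

```text
t: 12.45
ee_pos: [598.8, -2.7, 91.1]
tool_rot: [1.451, 2.786, 0.0]
contact_force: [1.3, 0.9, 0.3]
finger_gap: 0.591
finger_force: 0.0
```

Request:
step_arm --deltas '[{"x": 0, "y": 0, "z": 0, "roll": 0}, {"x": 0, "y": 0, "z": 0, "roll": 0}, {"x": 0, "y": 0, "z": 0, "roll": 0}, {"x": 0, "y": 0, "z": 0, "roll": 0}, {"x": 0, "y": 0, "z": 0, "roll": 0}, {"x": 0, "y": 0, "z": 0, "roll": 0}, {"x": 0, "y": 0, "z": -1, "roll": 0}, {"x": 0, "y": 0, "z": -3, "roll": 0}]' --fingers 0.5 --grip_force 25

```text
t: 13.45
ee_pos: [598.1, -2.6, 130.4]
tool_rot: [-1.45, -2.784, 0.001]
contact_force: [-0.8, 0.7, 0.2]
finger_gap: 0.226
finger_force: 24.5
```

Request:
step_arm --deltas '[{"x": -2, "y": -3.2, "z": -3, "roll": 0}, {"x": -3, "y": -4.8, "z": 0, "roll": 0}, {"x": -3, "y": -4.8, "z": 0, "roll": 0}, {"x": -3, "y": -4.8, "z": 0, "roll": 0}, {"x": -3, "y": -4.8, "z": 0, "roll": 0}, {"x": -2.6, "y": -4.3, "z": 0, "roll": 0}, {"x": -0.6, "y": -1, "z": 0, "roll": 0}, {"x": 0, "y": 0, "z": 0.5, "roll": 0}]'

```text
t: 14.45
ee_pos: [470.4, -302.6, 156.0]
tool_rot: [1.452, 2.785, -0.0]
contact_force: [0.7, 1.1, -0.3]
finger_gap: 0.218
finger_force: 24.5
```

Request:
step_arm --deltas '[{"x": 0, "y": 0, "z": 1.5, "roll": 0}, {"x": 0, "y": 0, "z": 2, "roll": 0}, {"x": 0, "y": 0, "z": 2, "roll": 0}, {"x": 0, "y": 0, "z": 1, "roll": 0}, {"x": 0, "y": 0, "z": 0, "roll": 0}, {"x": 0, "y": 0, "z": 0, "roll": 0}, {"x": 0, "y": 0, "z": 0, "roll": 0}, {"x": 0, "y": 0, "z": 0, "roll": 0}]'

```text
t: 15.45
ee_pos: [470.5, -302.6, 91.3]
tool_rot: [1.451, 2.786, -0.0]
contact_force: [-0.1, -0.4, -0.7]
finger_gap: 0.224
finger_force: 24.5
```

Request:
step_arm --deltas '[{"x": 0, "y": 0, "z": 0, "roll": 0}, {"x": 0, "y": 0, "z": 0, "roll": 0}, {"x": 0, "y": 0, "z": 0, "roll": 0}, {"x": 0, "y": 0, "z": -1, "roll": 0}, {"x": 0, "y": 0, "z": -2, "roll": 0}, {"x": 0, "y": 0, "z": -3, "roll": 0}, {"x": 0, "y": 0, "z": -3, "roll": 0}, {"x": 0, "y": 0, "z": 0, "roll": 0}]' --fingers 5

```text
t: 16.45
ee_pos: [471.0, -302.9, 183.4]
tool_rot: [1.449, 2.783, -0.002]
contact_force: [0.4, -0.6, -0.6]
finger_gap: 0.591
finger_force: 0.0
```

Run:
```python
from h import *
np.set_printoptions(precision=1,suppress=True)
c=read_camera("wrist"); o=observe(); print(o["t"],o["ee_pos"],yaw(o),o["finger_gap"])
cv2.imwrite("pics/w4.png",c["color"][:,:,::-1])
```

```text
16.5 [ 470.5 -302.5  182. ] 124.98831240851187 0.5838529927635433
```

View pics/w4.png

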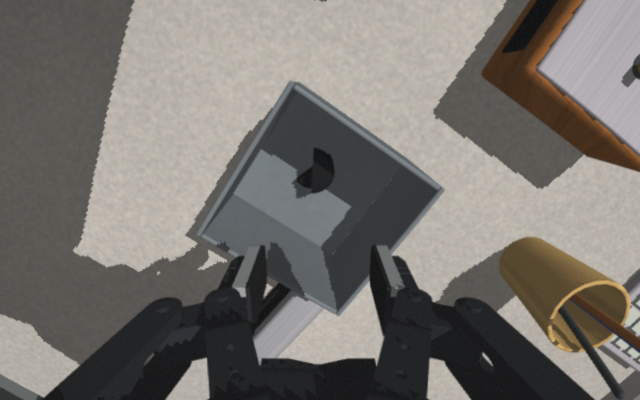

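Both halves are in the bin, near (318,170). Next I'll look at the shaft close up.

Request:
step_arm --deltas '[{"x": 1.2, "y": 3.5, "z": 0, "roll": 0}, {"x": 1.8, "y": 5, "z": 0, "roll": 0}, {"x": 1.8, "y": 5, "z": 0, "roll": 0}, {"x": 1.8, "y": 5, "z": 0, "roll": 0}, {"x": 1.4, "y": 4, "z": 0, "roll": 0}, {"x": 0, "y": 0, "z": 1, "roll": 8.8}, {"x": 0, "y": 0, "z": 1, "roll": 8.8}, {"x": 0, "y": 0, "z": 1, "roll": 8.8}]'

```text
t: 17.5
ee_pos: [608.4, -107.5, 149.4]
tool_rot: [-2.053, -2.376, 0.001]
contact_force: [-0.4, -0.0, -0.6]
finger_gap: 0.587
finger_force: 0.0
```

Request:
step_arm --deltas '[{"x": 0, "y": 0, "z": 1.2, "roll": 8.6}, {"x": 0, "y": 0, "z": 0, "roll": 0}, {"x": 0, "y": 0, "z": 0, "roll": 0}, {"x": 0, "y": 0, "z": 0, "roll": 0}, {"x": 0, "y": 0, "z": 0, "roll": 0}, {"x": 0, "y": 0, "z": 0, "roll": 0}, {"x": 0, "y": 0, "z": 0, "roll": 0}, {"x": 0, "y": 0, "z": 0, "roll": 0}]'

```text
t: 18.5
ee_pos: [608.8, -107.9, 138.8]
tool_rot: [2.222, 2.221, -0.0]
contact_force: [-0.9, -0.7, 0.3]
finger_gap: 0.582
finger_force: 0.0
```

Run:
```python
from h import *
np.set_printoptions(precision=1,suppress=True)
c=read_camera("wrist"); o=observe(); print(o["t"],o["ee_pos"],yaw(o),c["xyz"],o["contact_force"])
np.save("w5.npy",c,allow_pickle=True)
p=proj(c,(609,-84,98))[0].astype(int); print(p)
crop=c["color"][p[1]-40:p[1]+40,p[0]-50:p[0]+50]; print("origin",p-[50,40])
cv2.imwrite("pics/w5.png",cv2.resize(crop,None,fx=7,fy=7,interpolation=cv2.INTER_NEAREST)[:,:,::-1])
```

```text
18.55 [ 608.8 -107.9  138.8] 89.99007030292636 [608.6 -27.1 273. ] [ 0.  -0.  -0.5]
[318 192]
origin [268 152]
```

View pics/w5.png

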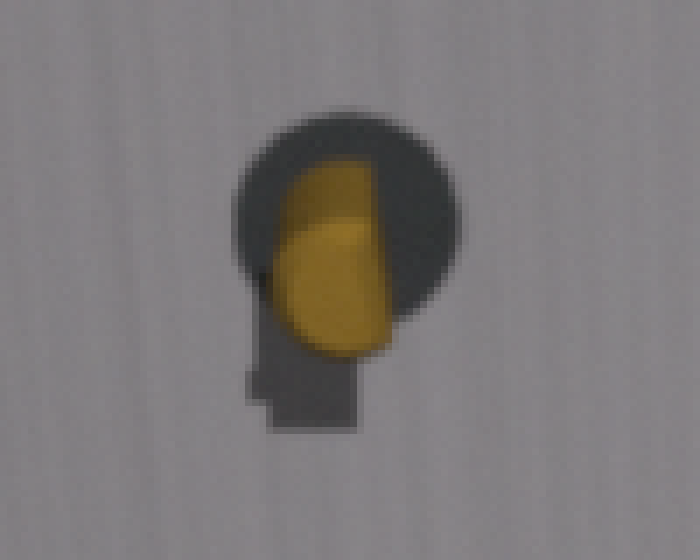

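The crop shows the D-shaft with its top centred near pixel (315,192). The flat is on the right (world +x) and leans a few degrees. I'll fit both numerically.

Run:
```python
from h import *
np.set_printoptions(precision=2,suppress=True)
c=np.load("w5.npy",allow_pickle=True).item(); im=c["color"].astype(float)[152:232,268:368]
b=im[:,:,0]-im[:,:,2]
S=8; B=cv2.resize(b.astype(np.float32),None,fx=S,fy=S,interpolation=cv2.INTER_CUBIC)
def px(k): return (k+0.5)/S-0.5+[268,152]
br=blobs(B>30,2000)[0]; P=px(br.astype(float))
rows=np.arange(174,204)
for y in range(174,206,2):
    s=P[np.abs(P[:,1]-y)<0.1]; print(y,s[:,0].min().round(2),s[:,0].max().round(2),end=" | ")
print()
# right edge per row
E=np.array([[P[np.abs(P[:,1]-y)<0.1][:,0].max(),y] for y in np.arange(185,200,0.5)])
W=plane(c,E,99)[:,:2]; vx,vy,x0,y0=cv2.fitLine(W.astype(np.float32),cv2.DIST_HUBER,0,.01,.01).ravel()
res=(W-[x0,y0])@[-vy,vx]; h=np.degrees(np.arctan2(-vx,vy)) if vy>0 else np.degrees(np.arctan2(vx,-vy)); print("flat normal heading",h,"resid",res.std(),"point",x0,y0)
# collar ring dark
g=im.max(2); G=cv2.resize(g.astype(np.float32),None,fx=S,fy=S,interpolation=cv2.INTER_CUBIC)
k=[q for q in blobs((G<90),2000)][0]; Q=px(k.astype(float))
Q=Q[Q[:,1]<184]; Wc=plane(c,Q,80)[:,:2]
A=np.c_[2*Wc,np.ones(len(Wc))]; s=np.linalg.lstsq(A,(Wc**2).sum(1),rcond=None)[0]; print("collar",s[:2],np.sqrt(s[2]+s[:2]@s[:2]))
# top disc left/bottom arc at z=99
L=P[(P[:,1]>190)&(P[:,0]<E[:,0].max()-2)&((P[:,0]<312)|(P[:,1]>195))]; Wl=plane(c,L,99)[:,:2]
A=np.c_[2*Wl,np.ones(len(Wl))]; s=np.linalg.lstsq(A,(Wl**2).sum(1),rcond=None)[0]; print("disc",s[:2],np.sqrt(s[2]+s[:2]@s[:2]))
n=np.array([np.cos(np.radians(h)),np.sin(np.radians(h))]); print("flat dist from disc centre",(np.array([x0,y0])-s[:2])@n)
```

```text
Traceback (most recent call last):
ValueError: zero-size array to reduction operation minimum which has no identity
```

```bash
cat > sh.py <<'E'
from h import *
np.set_printoptions(precision=2,suppress=True)
c=np.load("w5.npy",allow_pickle=True).item(); im=c["color"].astype(float)[152:232,268:368]
b=im[:,:,0]-im[:,:,2]
S=8; B=cv2.resize(b.astype(np.float32),None,fx=S,fy=S,interpolation=cv2.INTER_CUBIC)
def px(k): return (k+0.5)/S-0.5+[268,152]
br=blobs(B>30,2000)[0]; P=px(br.astype(float)); print(P.min(0),P.max(0))
near=lambda y:P[np.abs(P[:,1]-y)<0.3]
for y in range(176,202,3): print(y,near(y)[:,0].min().round(2),near(y)[:,0].max().round(2),end=" | ")
print()
E=np.array([[near(y)[:,0].max(),y] for y in np.arange(186,199,0.5)])
W=plane(c,E,99)[:,:2]; vx,vy,x0,y0=cv2.fitLine(W.astype(np.float32),cv2.DIST_HUBER,0,.01,.01).ravel()
res=(W-[x0,y0])@[-vy,vx]; h=np.degrees(np.arctan2(-vx,vy)) if vy>0 else np.degrees(np.arctan2(vx,-vy)); print("flat normal heading",h,"resid",res.std(),"point",x0,y0)
g=im.max(2); G=cv2.resize(g.astype(np.float32),None,fx=S,fy=S,interpolation=cv2.INTER_CUBIC)
Q=px(blobs(G<90,2000)[0].astype(float)); Q=Q[Q[:,1]<184]
def circ(W):
    A=np.c_[2*W,np.ones(len(W))]; s=np.linalg.lstsq(A,(W**2).sum(1),rcond=None)[0]; return s[:2],np.sqrt(s[2]+s[:2]@s[:2])
print("collar",circ(plane(c,Q,80)[:,:2]))
L=P[(P[:,1]>190)&(P[:,0]<320)]; s,r=circ(plane(c,L,99)[:,:2]); print("disc",s,r)
n=np.array([np.cos(np.radians(h)),np.sin(np.radians(h))]); print("flat dist",(np.array([x0,y0])-s)@n)
E
python3 sh.py
```

```text
[306.19 174.31] [323.56 202.69]
176 311.31 320.69 | 179 308.69 321.06 | 182 307.94 321.44 | 185 307.44 321.94 | 188 306.81 322.56 | 191 306.19 323.06 | 194 306.31 323.44 | 197 307.19 323.56 | 200 309.81 323.56 | 
flat normal heading 6.773947 resid 0.061672668436416486 point 611.3569 -82.80391
collar (array([608.08, -80.96]), np.float64(6.995192022603482))
disc [608.1  -83.31] 6.0639609510216665
flat dist 3.2984629507285694
```

Shaft axis is about (608,-83.5) with a radius of 6.06 (expected 6), and the flat normal heads about 6°. On to the knob.

Request:
step_arm --deltas '[{"x": 4, "y": -0.8, "z": -1, "roll": 0}, {"x": 5.8, "y": -1.5, "z": 0, "roll": 0}, {"x": 5.8, "y": -1.6, "z": 0, "roll": 0}, {"x": 5.8, "y": -1.6, "z": 0, "roll": 0}, {"x": 5.8, "y": -1.6, "z": 0, "roll": 0}, {"x": 5.8, "y": -1.6, "z": 0, "roll": 0}, {"x": 5.8, "y": -1.4, "z": 0, "roll": 0}, {"x": 4.2, "y": -1, "z": 0, "roll": 0}]'

```text
t: 19.55
ee_pos: [497.0, 324.5, 148.9]
tool_rot: [2.22, 2.223, 0.0]
contact_force: [0.4, -0.9, -1.3]
finger_gap: 0.587
finger_force: 0.0
```

Request:
step_arm --deltas '[{"x": 0, "y": 0, "z": 0, "roll": 0}, {"x": 0, "y": 0, "z": 0, "roll": 0}, {"x": 0, "y": 0, "z": 0, "roll": 0}, {"x": 0, "y": 0, "z": 0, "roll": 0}, {"x": 0, "y": 0, "z": 0, "roll": 0}, {"x": 0, "y": 0, "z": 0, "roll": 0}, {"x": 0, "y": 0, "z": 0, "roll": 0}, {"x": 0, "y": 0, "z": 0, "roll": 0}]'

```text
t: 20.55
ee_pos: [497.9, 322.2, 148.8]
tool_rot: [2.222, 2.221, -0.0]
contact_force: [-0.2, 0.1, -0.5]
finger_gap: 0.585
finger_force: 0.0
```

Run:
```python
from h import *
np.set_printoptions(precision=1,suppress=True)
c=read_camera("wrist"); o=observe(); print(o["t"],o["ee_pos"],yaw(o),c["xyz"],o["contact_force"])
np.save("w6.npy",c,allow_pickle=True)
p=proj(c,(500,321,20))[0].astype(int); print(p)
x0,y0=max(p[0]-60,0),max(p[1]-50,0); print("origin",x0,y0)
crop=c["color"][y0:y0+100,x0:x0+120].astype(float)
crop=np.clip(crop*2.0,0,255).astype(np.uint8)
cv2.imwrite("pics/w6.png",cv2.resize(crop,None,fx=6,fy=6,interpolation=cv2.INTER_NEAREST)[:,:,::-1])
```

```text
20.6 [497.9 322.2 148.7] 89.98914196210409 [497.7 402.9 282.9] [ 0.6 -0.5  0.1]
[320 188]
origin 260 138
```

View pics/w6.png

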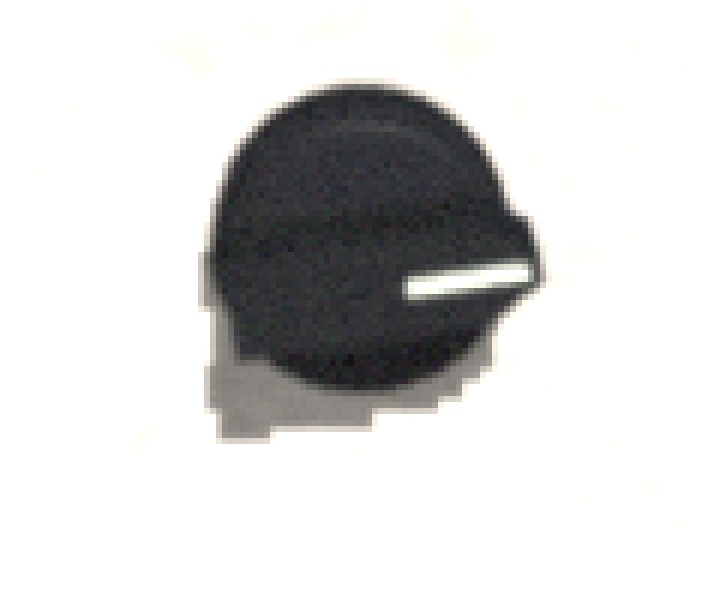

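The knob's nose points to image right (world +x), and the white line runs from pixel (328,186) to (350,183). I'll compute its heading and centre.

```bash
sed -i 's/B>30/B>T/; s/^S=8/import sys; T=float(sys.argv[1]); S=8/' sh.py; for T in 15 22 40; do python3 sh.py $T | grep -E "flat|disc"; done
python3 - <<'E'
from h import *
np.set_printoptions(precision=2,suppress=True)
c=np.load("w6.npy",allow_pickle=True).item(); im=c["color"].astype(np.float32)[138:238,260:380]
S=8; G=cv2.resize(im.max(2),None,fx=S,fy=S,interpolation=cv2.INTER_CUBIC)
px=lambda k:(k+0.5)/S-0.5+[260,138]
dark=(G<50); k=blobs(dark,5000)[0]; 
fill=np.zeros(G.shape,np.uint8); cv2.drawContours(fill,[k[:,None]],-1,1,-1)
fill=cv2.erode(fill,np.ones((9,9)))
# white line: bright pixels close to blob (x 65..92,y 40..52)
w=np.zeros_like(dark); w[40*S:53*S,64*S:91*S]=G[40*S:53*S,64*S:91*S]>60
ww=blobs(w,200)[0]; W=plane(c,px(ww.astype(float)),34)[:,:2]; r=cv2.minAreaRect(W.astype(np.float32)); print("line rect",r)
vx,vy,_,_=cv2.fitLine(W.astype(np.float32),cv2.DIST_L2,0,.01,.01).ravel(); print("line heading",np.degrees(np.arctan2(vy,vx))); 
n=np.array([vx,vy])*np.sign(vx); t=W@n; print("line extent along",t.min(),t.max(),"tip",n*t.max()+ (W.mean(0)-n*(W.mean(0)@n)))
# skirt circle: far arc (image top) at z=16 (top edge), rows<168
P=px(k.astype(float)); print(P.min(0),P.max(0))
def circ(W):
    A=np.c_[2*W,np.ones(len(W))]; s=np.linalg.lstsq(A,(W**2).sum(1),rcond=None)[0]; return s[:2],np.sqrt(s[2]+s[:2]@s[:2])
print("near arc z0? upper",circ(plane(c,P[P[:,1]<172],0)[:,:2]),"lower z16",circ(plane(c,P[P[:,1]>198],16)[:,:2]))
E
```

```text
flat normal heading 6.259777 resid 0.08374046329277102 point 611.58606 -82.8038
disc [607.99 -83.42] 6.2260207460066885
flat dist 3.644097316696799
flat normal heading 6.818316 resid 0.07511813813073064 point 611.55347 -83.32779
disc [608.04 -83.36] 6.148415543558929
flat dist 3.493046939671199
flat normal heading 6.812681 resid 0.059743470404189994 point 611.204 -82.8035
disc [608.15 -83.3 ] 5.9204152356942
flat dist 3.090335813917037
line rect ((513.0995483398438, 329.3244934082031), (17.203317642211914, 3.5745503902435303), 8.589905738830566)
line heading 8.663969
line extent along 548.2514966256274 565.4554705573389 tip [521.61 330.59]
[294.31 152.19] [349.19 203.06]
near arc z0? upper (array([499.29, 327.09]), np.float64(21.1673459338388)) lower z16 (array([499.19, 328.73]), np.float64(21.747839211554624))
```

Shaft heading is about 6.8° and the knob's is about 8.6°, centred near (499,327). I'll roll, descend and grip.

Request:
step_arm --deltas '[{"x": 0.5, "y": 0.1, "z": 0, "roll": 0}, {"x": 0, "y": 0, "z": 0.9, "roll": 10.4}, {"x": 0, "y": 0, "z": 0.9, "roll": 10.4}, {"x": 0, "y": 0, "z": 0.9, "roll": 10.4}, {"x": 0, "y": 0, "z": 0.9, "roll": 10.4}, {"x": 0, "y": 0, "z": 0.9, "roll": 10.4}, {"x": 0, "y": 0, "z": 0.9, "roll": 10.4}, {"x": 0, "y": 0, "z": 0.9, "roll": 10.4}]'

```text
t: 21.6
ee_pos: [499.0, 327.5, 85.4]
tool_rot: [3.108, 0.46, 0.0]
contact_force: [-0.4, -0.1, 0.7]
finger_gap: 0.586
finger_force: 0.0
```

Request:
step_arm --deltas '[{"x": 0, "y": 0, "z": 0.9, "roll": 8.6}, {"x": 0, "y": 0, "z": 0, "roll": 0}, {"x": 0, "y": 0, "z": 0, "roll": 0}, {"x": 0, "y": 0, "z": 0, "roll": 0}, {"x": 0, "y": 0, "z": 0, "roll": 0}, {"x": 0, "y": 0, "z": 0, "roll": 0}, {"x": 0, "y": 0, "z": 0, "roll": 0}, {"x": 0, "y": 0, "z": 0, "roll": 0}]'

```text
t: 22.6
ee_pos: [498.9, 327.1, 76.8]
tool_rot: [3.133, 0.235, 0.0]
contact_force: [-0.3, -0.1, 0.3]
finger_gap: 0.588
finger_force: 0.0
```

Run:
```python
from h import *
np.set_printoptions(precision=2,suppress=True)
c=read_camera("wrist"); o=observe(); print(o["t"],o["ee_pos"],yaw(o),c["xyz"])
np.save("w7.npy",c,allow_pickle=True)
p=proj(c,(513,329.3,34))[0]; print("expected line centre",p)
x0,y0=int(p[0])-40,int(p[1])-40
im=c["color"].astype(np.float32)[y0:y0+70,x0:x0+80]; S=8
G=cv2.resize(im.max(2),None,fx=S,fy=S,interpolation=cv2.INTER_CUBIC)
px=lambda k:(k+0.5)/S-0.5+[x0,y0]
for q in blobs(G>60,300)[:4]:
    W=plane(c,px(q.astype(float)),34)[:,:2]; r=cv2.minAreaRect(W.astype(np.float32)); print("blob",px(q).min(0),px(q).max(0),r)
d=blobs(G<50,3000)
for q in d[:2]:print("dark",px(q).min(0),px(q).max(0))
cv2.imwrite("pics/w7.png",np.clip(cv2.resize(c["color"][60:360,160:480],None,fx=2,fy=2).astype(float)*1.5,0,255)[:,:,::-1])
```

```text
22.65 [498.88 327.15  76.76] 8.591809245886331 [577.94 339.69 210.96]
expected line centre [318.85 206.59]
blob [277.56 165.56] [357.44 235.44] ((515.79931640625, 330.5119934082031), (42.3578987121582, 47.32086181640625), 8.54686164855957)
blob [316.19 192.19] [321.56 220.06] ((513.1661987304688, 329.298828125), (17.051889419555664, 3.112698554992676), 8.45891284942627)
dark [286.19 178.69] [352.19 235.44][ WARN:0@1.616] global loadsave.cpp:1063 imwrite_ Unsupported depth image for selected encoder is fallbacked to CV_8U.
```

View pics/w7.png

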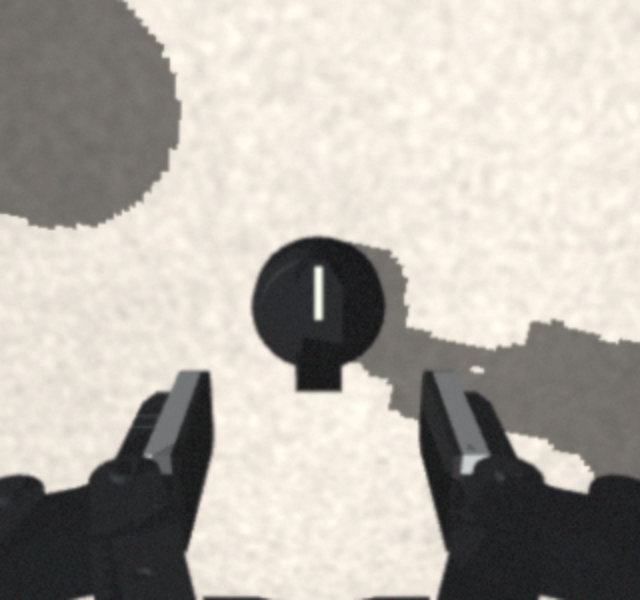

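The knob is centred between the jaws, and the two views agree to about 0.1 mm. Now I'll descend and grip.

Request:
step_arm --deltas '[{"x": 0, "y": 0, "z": 1.3, "roll": 0}, {"x": 0, "y": 0, "z": 1.3, "roll": 0}, {"x": 0, "y": 0, "z": 1, "roll": 0}, {"x": 0, "y": 0, "z": 0.7, "roll": 0}, {"x": 0, "y": 0, "z": 0.5, "roll": 0}, {"x": 0, "y": 0, "z": 0.2, "roll": 0}, {"x": 0, "y": 0, "z": 0, "roll": 0}, {"x": 0, "y": 0, "z": 0, "roll": 0}]'

```text
t: 23.65
ee_pos: [499.0, 327.2, 27.0]
tool_rot: [-3.133, -0.235, -0.001]
contact_force: [1.1, 0.8, 0.8]
finger_gap: 0.584
finger_force: 0.0
```

Request:
step_arm --deltas '[{"x": 0, "y": 0, "z": 0, "roll": 0}, {"x": 0, "y": 0, "z": 0, "roll": 0}, {"x": 0, "y": 0, "z": 0, "roll": 0}, {"x": 0, "y": 0, "z": 0, "roll": 0}, {"x": 0, "y": 0, "z": 0, "roll": 0}, {"x": 0, "y": 0, "z": 0, "roll": 0}, {"x": 0, "y": 0, "z": 0, "roll": 0}, {"x": 0, "y": 0, "z": 0, "roll": 0}]' --fingers 0.3 --grip_force 60

```text
t: 24.65
ee_pos: [499.1, 327.2, 27.1]
tool_rot: [-3.133, -0.235, -0.001]
contact_force: [-0.4, -0.5, 4.2]
finger_gap: 0.148
finger_force: 59.2
```

Request:
step_arm --deltas '[{"x": 0, "y": 0, "z": -2, "roll": 0}, {"x": 0, "y": 0, "z": -4, "roll": 0}, {"x": 0, "y": 0, "z": -4, "roll": 0}, {"x": 0, "y": 1, "z": -3, "roll": 0}, {"x": 0, "y": 4, "z": -1, "roll": 0}, {"x": -0.3, "y": 5.5, "z": 0, "roll": 0}, {"x": -0.4, "y": 5.5, "z": 0, "roll": 0}, {"x": -0.4, "y": 5.5, "z": 0, "roll": 0}]'

```text
t: 25.65
ee_pos: [519.9, 111.3, 166.7]
tool_rot: [3.133, 0.236, -0.0]
contact_force: [1.0, 0.2, -0.6]
finger_gap: 0.146
finger_force: 58.6
```

Request:
step_arm --deltas '[{"x": -0.4, "y": 5.5, "z": 0, "roll": 0}, {"x": -0.2, "y": 5.5, "z": 0, "roll": 0}, {"x": 0, "y": 5.4, "z": 0, "roll": 0}, {"x": 0, "y": 4, "z": 0, "roll": 1.8}, {"x": 0, "y": 0, "z": 0, "roll": 0}, {"x": 0, "y": 0, "z": 0, "roll": 0}, {"x": 0, "y": 0, "z": 0, "roll": 0}, {"x": 0, "y": 0, "z": 0, "roll": 0}]'

```text
t: 26.65
ee_pos: [544.6, -88.8, 166.9]
tool_rot: [3.136, 0.188, -0.0]
contact_force: [-0.4, -0.1, -1.4]
finger_gap: 0.148
finger_force: 58.7
```

Run:
```python
from h import *
np.set_printoptions(precision=2,suppress=True)
c=read_camera("wrist"); o=observe(); print(o["t"],o["ee_pos"],yaw(o),c["xyz"],o["contact_force"],o["finger_gap"],o["finger_force"])
np.save("w8.npy",c,allow_pickle=True)
p=proj(c,(608.1,-83.3,99))[0]; print("shaft px",p)
oz=o["ee_pos"][2]; T=o["ee_pos"]+R.from_rotvec(o["tool_rot"]).apply([14.3,0,-7]); print("line px exp",proj(c,T))
A=c["color"]; S=8
def up(x0,y0,w,h):
    im=A[y0:y0+h,x0:x0+w].astype(np.float32); return cv2.resize(im,None,fx=S,fy=S,interpolation=cv2.INTER_CUBIC),(lambda k:(k+0.5)/S-0.5+[x0,y0])
q=proj(c,T)[0].astype(int); U,f=up(q[0]-12,q[1]-22,24,44)
for k in blobs(U.max(2)>60,200)[:3]:
    W=plane(c,f(k.astype(float)),T[2])[:,:2].astype(np.float32); r=cv2.minAreaRect(W); print("line",f(k).min(0),f(k).max(0),r,"in tool",totool(o,[r[0][0]-o["ee_pos"][0],r[0][1]-o["ee_pos"][1],0]))
q=p.astype(int); U,f=up(q[0]-25,q[1]-25,50,50)
k=blobs(U[:,:,0]-U[:,:,2]>30,500)[0]; P=f(k.astype(float)); print("brass",P.min(0),P.max(0))
W=plane(c,P,99)[:,:2]; print("world ext",W.min(0),W.max(0))
E2=cv2.resize(A[:,:],None,fx=1,fy=1).copy()
cv2.imwrite("pics/w8.png",np.vstack([cv2.resize(A[q[1]-25:q[1]+25,q[0]-40:q[0]+40],None,fx=6,fy=6,interpolation=cv2.INTER_NEAREST),cv2.resize(A[150:350,160:480],(480,300))])[:,:,::-1])
```

```text
26.7 [544.64 -88.94 166.87] 6.857469282744009 [623.98 -78.67 301.05] [ 0.43  0.59 -0.2 ] 0.14717568830192643 58.6981987953186
shaft px [322.29 114.92]
line px exp [[319.57 246.72]]
line [314.81 228.31] [321.19 263.06] ((559.0838623046875, -86.52168273925781), (16.660694122314453, 2.7421109676361084), 6.649172306060791) in tool [14.63 -0.68  0.  ]
brass [312.81 107.94] [332.81 125.19]
world ext [601.98 -89.68] [612.73 -77.56]
```

View pics/w8.png

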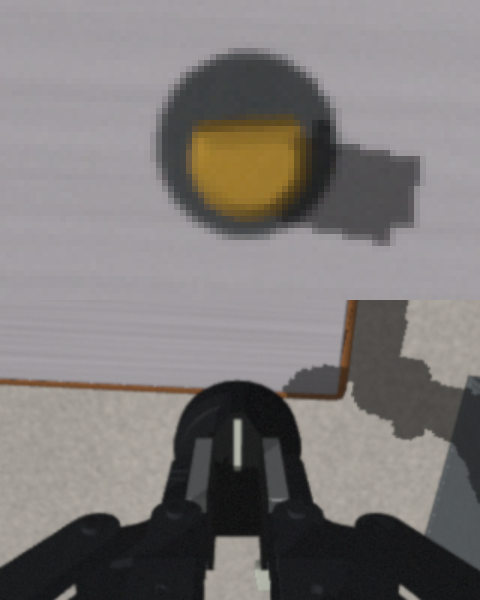

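The shaft is seen nearly from above at pixel (322,116), giving an axis at (608.05,-83.5). The knob is in hand with its line heading 6.65°. I'll move over the shaft.

Request:
step_arm --deltas '[{"x": 1.5, "y": 0.07, "z": 0, "roll": 0}, {"x": 2, "y": 0.07, "z": 0, "roll": 0}, {"x": 2, "y": 0.07, "z": 0, "roll": 0}, {"x": 0.83, "y": 0.06, "z": 0, "roll": 0}, {"x": 0, "y": 0, "z": 1, "roll": 0}, {"x": 0, "y": 0, "z": 1.2, "roll": 0}, {"x": 0, "y": 0, "z": 0.8, "roll": 0}, {"x": 0, "y": 0, "z": 0, "roll": 0}]'

```text
t: 27.7
ee_pos: [607.3, -84.9, 136.0]
tool_rot: [-3.136, -0.186, 0.002]
contact_force: [0.4, 0.4, -1.0]
finger_gap: 0.146
finger_force: 58.7
```

Request:
step_arm --deltas '[{"x": 0, "y": 0, "z": 0, "roll": 0}, {"x": 0, "y": 0, "z": 0, "roll": 0}, {"x": 0, "y": 0, "z": 0, "roll": 0}, {"x": 0, "y": 0, "z": 0, "roll": 0}, {"x": 0, "y": 0, "z": 0, "roll": 0}, {"x": 0, "y": 0, "z": 0, "roll": 0}, {"x": 0, "y": 0, "z": 0, "roll": 0}, {"x": 0, "y": 0, "z": 0, "roll": 0}]'

```text
t: 28.7
ee_pos: [607.8, -84.9, 136.8]
tool_rot: [3.136, 0.186, -0.0]
contact_force: [-0.0, -0.2, -0.3]
finger_gap: 0.145
finger_force: 58.7
```

Run:
```python
from h import *
np.set_printoptions(precision=2,suppress=True)
o=observe(); print(o["t"],o["ee_pos"],yaw(o),o["contact_force"],o["moment"],"tool corr to (607.8,-84)",totool(o,np.array([607.8,-84,o["ee_pos"][2]])-o["ee_pos"]))
```

```text
28.7 [607.81 -84.89 136.75] 6.7862993786460395 [-0.05 -0.16 -0.31] [0.02 0.02 0.01] tool corr to (607.8,-84) [ 0.1  -0.88 -0.  ]
```

Request:
step_arm --deltas '[{"x": 0, "y": -0.09, "z": 0.2, "roll": 0}, {"x": 0, "y": 0, "z": 0.2, "roll": 0}, {"x": 0, "y": 0, "z": 0.2, "roll": 0}, {"x": 0, "y": 0, "z": 0.2, "roll": 0}, {"x": 0, "y": 0, "z": 0.2, "roll": 0}, {"x": 0, "y": 0, "z": 0.2, "roll": 0}, {"x": 0, "y": 0, "z": 0, "roll": 0}, {"x": 0, "y": 0, "z": 0, "roll": 0}]'

```text
t: 29.7
ee_pos: [607.7, -84.0, 124.8]
tool_rot: [3.136, 0.186, 0.0]
contact_force: [0.1, -1.1, -1.4]
finger_gap: 0.14
finger_force: 58.7
```

Run:
```python
from h import *
np.set_printoptions(precision=2,suppress=True)
o=observe(); print(o["t"],o["ee_pos"],yaw(o),o["contact_force"],o["moment"],o["finger_gap"])
```

```text
29.7 [607.75 -84.   124.84] 6.790166868412923 [ 0.05 -1.13 -1.4 ] [ 0.01  0.01 -0.01] 0.1403352284606623
```

No resistance 3 mm below the tip height, so the knob is entering. Continuing down.

Request:
step_arm --deltas '[{"x": 0, "y": 0, "z": 0.2, "roll": 0}, {"x": 0, "y": 0, "z": 0.2, "roll": 0}, {"x": 0, "y": 0, "z": 0.2, "roll": 0}, {"x": 0, "y": 0, "z": 0.2, "roll": 0}, {"x": 0, "y": 0, "z": 0, "roll": 0}, {"x": 0, "y": 0, "z": 0, "roll": 0}, {"x": 0, "y": 0, "z": 0, "roll": 0}, {"x": 0, "y": 0, "z": 0, "roll": 0}]'

```text
t: 30.7
ee_pos: [607.7, -84.0, 116.9]
tool_rot: [3.136, 0.186, 0.0]
contact_force: [-0.2, 1.2, -0.9]
finger_gap: 0.148
finger_force: 58.7
```

Run:
```python
from h import *
np.set_printoptions(precision=2,suppress=True)
o=observe(); print(o["t"],o["ee_pos"],yaw(o),o["contact_force"],o["moment"],o["finger_gap"])
```

```text
30.7 [607.72 -84.01 116.85] 6.784612788962236 [-0.22  1.23 -0.94] [-0.01  0.03  0.06] 0.14801935216249112
```

Request:
step_arm --deltas '[{"x": 0, "y": 0, "z": 0.1, "roll": 0}, {"x": 0, "y": 0, "z": 0.1, "roll": 0}, {"x": 0, "y": 0, "z": 0.1, "roll": 0}, {"x": 0, "y": 0, "z": 0.1, "roll": 0}, {"x": 0, "y": 0, "z": 0.1, "roll": 0}, {"x": 0, "y": 0, "z": 0, "roll": 0}, {"x": 0, "y": 0, "z": 0, "roll": 0}, {"x": 0, "y": 0, "z": 0, "roll": 0}]'

```text
t: 31.7
ee_pos: [607.8, -84.0, 112.1]
tool_rot: [3.136, 0.186, 0.001]
contact_force: [-1.2, 0.2, 5.4]
finger_gap: 0.143
finger_force: 59.4
```

Run:
```python
from h import *
np.set_printoptions(precision=2,suppress=True)
o=observe(); print(o["t"],o["ee_pos"],yaw(o),o["contact_force"],o["moment"],o["finger_gap"])
```

```text
31.7 [607.79 -84.   112.08] 6.7875603107658495 [-1.22  0.2   5.43] [ 0.01  0.28 -0.  ] 0.14329625866367088
```

Request:
step_arm --deltas '[{"x": 0, "y": 0, "z": 0.1, "roll": 0}, {"x": 0, "y": 0, "z": 0.1, "roll": 0}, {"x": 0, "y": 0, "z": 0.05, "roll": 0}, {"x": 0, "y": 0, "z": 0, "roll": 0}, {"x": 0, "y": 0, "z": 0, "roll": 0}, {"x": 0, "y": 0, "z": 0, "roll": 0}, {"x": 0, "y": 0, "z": 0, "roll": 0}, {"x": 0, "y": 0, "z": 0, "roll": 0}]'

```text
t: 32.7
ee_pos: [607.8, -84.0, 109.8]
tool_rot: [3.136, 0.186, 0.001]
contact_force: [-2.9, 0.6, 8.2]
finger_gap: 0.145
finger_force: 59.7
```

Run:
```python
from h import *
np.set_printoptions(precision=2,suppress=True)
for _ in range(3):
    read_camera("top"); o=observe(); print(o["t"],o["ee_pos"],yaw(o),o["contact_force"],o["moment"])
```

```text
32.75 [607.82 -84.01 109.81] 6.787210166048928 [-2.64  0.    7.78] [ 0.06  0.48 -0.01]
32.8 [607.81 -84.02 109.82] 6.787318559330305 [-2.53  0.38  7.4 ] [0.11 0.45 0.01]
32.85 [607.81 -84.   109.82] 6.791543200702375 [-1.72  1.2   7.38] [ 0.03  0.43 -0.02]
```

Request:
step_arm --deltas '[{"x": 0, "y": 0, "z": 0.05, "roll": 0}, {"x": 0, "y": 0, "z": 0.05, "roll": 0}, {"x": 0, "y": 0, "z": 0.05, "roll": 0}, {"x": 0, "y": 0, "z": 0, "roll": 0}, {"x": 0, "y": 0, "z": 0, "roll": 0}, {"x": 0, "y": 0, "z": 0, "roll": 0}, {"x": 0, "y": 0, "z": 0, "roll": 0}, {"x": 0, "y": 0, "z": 0, "roll": 0}]'

```text
t: 33.85
ee_pos: [607.9, -84.0, 108.8]
tool_rot: [3.136, 0.186, 0.002]
contact_force: [-4.0, 0.3, 12.9]
finger_gap: 0.145
finger_force: 60.5
```

Run:
```python
from h import *
np.set_printoptions(precision=2,suppress=True)
for _ in range(4):
    c=read_camera("wrist"); o=observe(); print(o["t"],o["ee_pos"],yaw(o),o["contact_force"],o["moment"])
cv2.imwrite("pics/w9.png",cv2.resize(c["color"][120:320,190:450],(780,600))[:,:,::-1])
```

```text
33.9 [607.89 -84.05 108.79] 6.787378404144715 [-3.15  0.63 13.46] [0.12 0.63 0.06]
33.95 [607.89 -84.04 108.77] 6.789996680606686 [-3.65  0.74 12.26] [0.14 0.67 0.09]
34.0 [607.88 -84.04 108.8 ] 6.789285326211105 [-2.75  0.79 13.6 ] [ 0.17  0.68 -0.04]
34.05 [607.89 -84.04 108.8 ] 6.786781376474906 [-3.84  1.26 12.68] [ 0.17  0.61 -0.04]
```

View pics/w9.png

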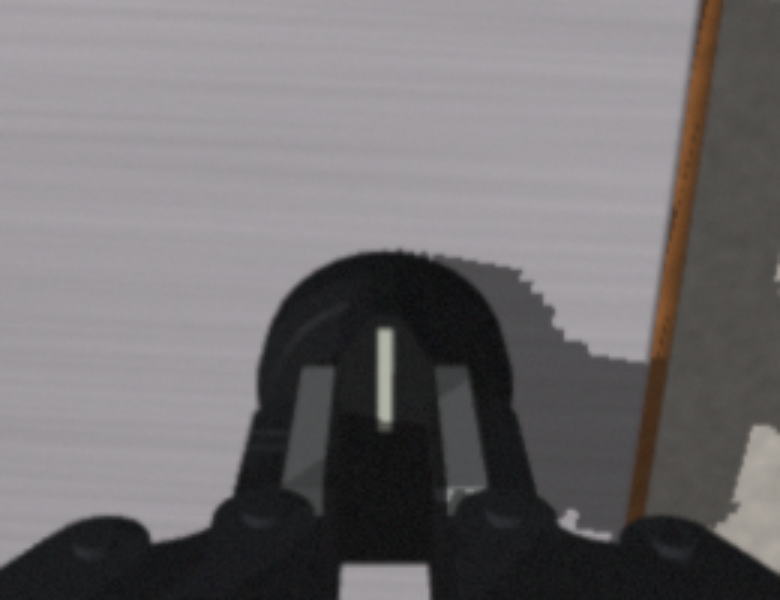

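Request:
step_arm --deltas '[{"x": -0.03, "y": 0, "z": 0.03, "roll": 0}, {"x": 0, "y": 0, "z": 0.03, "roll": 0}, {"x": 0, "y": 0, "z": 0, "roll": 0}, {"x": 0, "y": 0, "z": 0, "roll": 0}, {"x": 0, "y": 0, "z": 0, "roll": 0}, {"x": 0, "y": 0, "z": 0, "roll": 0}, {"x": 0, "y": 0, "z": 0, "roll": 0}, {"x": 0, "y": 0, "z": 0, "roll": 0}]'

```text
t: 35.05
ee_pos: [607.9, -84.1, 108.7]
tool_rot: [3.135, 0.186, 0.003]
contact_force: [-3.7, 0.9, 16.8]
finger_gap: 0.147
finger_force: 61.0
```

Run:
```python
from h import *
np.set_printoptions(precision=2,suppress=True)
for _ in range(3):
    c=read_camera("wrist"); o=observe(); print(o["t"],o["ee_pos"],yaw(o),o["contact_force"],o["moment"])
```

```text
35.1 [607.89 -84.07 108.7 ] 6.790289119123768 [-2.59 -0.4  16.03] [ 0.19  0.71 -0.03]
35.15 [607.86 -84.04 108.7 ] 6.791834796390428 [-3.24  1.81 16.8 ] [ 0.21  0.71 -0.06]
35.2 [607.86 -84.07 108.69] 6.788445246913075 [-3.42  0.82 16.6 ] [ 0.23  0.71 -0.01]
```

An extra 0.6 mm of command moved the knob only 0.1 mm, to about 16.5 N. It is hard against the stop at the expected height, so I'm handing in.

```bash
python3 -c "
from plant import *
print(sign_off())"
```

```text
the job is handed in; nothing more can be done
None
```

The job is handed in at about 35 s: both broken halves are in the bin, and the new knob is on the shaft with its flat aligned, held pressed against the stop at about 16.5 N.

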